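Shut the cutter chest and take its dial padlock off the staple

ROBOT

A 6-joint arm with a two-finger parallel gripper is mounted at the origin on the work surface. World frame = base frame: x ahead of the robot, y to its left, z up, the work surface at z = 0. Lengths are in m, angles in rad, forces in N, time in s.
With the tool pointing down it reaches from about 0.425 to 0.95 m from the base axis. Payload 14.7 kg.
Tool frame: the origin (TCP) lies on the centre line of the jaws, within the pads' length; the fingertips stand 22 mm ahead of it and the grasp point (between the pads) lies 3 mm ahead of it; z points along the fingers, y is the line along which they close (so a half turn about z gives the same grasp; the last joint's range is limited). The gripper opens to 85 mm and grips with 20 to 120 N. Pads are 22 mm wide; open, the fingers measure 114 mm over their backs; the gripper's body (76 mm by 85 mm) begins 54 mm behind the grasp point. The pads swing forward as they close: fully open they stand 13 mm farther back than shut.
Start: joints at [-1.364, 0.48, 1.596, -0, 1.065, -0.047], TCP at [0.163, -0.629, 0.253] pointing down, gripper open.
Joint ranges: [-2.75, 2.75], [-0.82, 2.05], [0.23, 2.67], [-1.56, 4.7], [0.09, 2.69], [-2.92, 2.92]. Speed limits (rad/s): [1.89, 1.89, 2.39, 3.01, 3.01, 3.01].

INTERFACE

Orientations are given as a rotation vector (axis times angle).
In Python, from cell import bot gives the robot as it stands.
- The arm moves only by the shell command python3 -m inch 'ROWS' [OPENING] [FORCE]. ROWS is a JSON object of lists of equal length, an entry for each row: "linear": the shift along the tool's x, y, z scaled (see below), a list of three; "roll": the turn about the tool's z scaled (see below). In form: {"linear": [[x, y, z], ...], "roll": [roll, ...]}. A call has 1 to 10 rows; each row is the pose to reach, as a shift and turn from the pose commanded when the call began, along the tool's axes at that moment, turning the shorter way round; what a row does not reach only later rows make up. The controller multiplies each number of a shift by 0.1 m and each number of a turn by 2 pi rad. A row lasts 1/8 s, in which the tool goes at most 62.5 mm and 10.7 degrees, less where a joint would pass 70% of its speed; a pose out of reach is approached as far as the arm can. A call with a number of a shift or a turn outside -1 to 1 is refused whole. A call with a gripper value outside its range is refused whole. OPENING is the opening, from 0 (shut) to 1 (fully open), set as the call begins (- or left out, the last holds). The fingers move at their own pace and stop on an object; FORCE is the grip in N (left out, the last holds). Time passes only in rows, so rows that repeat a pose let the fingers close. It gives the time, the measured TCP pose, the force, the opening and the grip force at its end, in the units of the state.
- bot.sense(): the state, without advancing time (a new reading comes with each control period).
- bot.get_image(name): name is "scene" or "side" or "wrist"; returns a dict with "img" (420x560x3 uint8, red, green, blue), "mtx" (3x3 intrinsics, pixels), "k1" (the pictures are not rectified: a ray, as slopes to the right and down, at radius r is drawn at 1 + k1 r^2 times it, then the intrinsics apply), "pose" (4x4, takes a point from camera to world coordinates); the wrist camera has in their place "hand_eye" (4x4, takes a point from camera to tool coordinates, whose origin is the TCP and whose axes are the flange's). Camera axes: x right, y down, z forward; pixel columns grow to the right and rows downward; lengths in m; the calibration is good to about 2 mm. A picture is of the moment at which its call begins: read the wrist's pose just before it. There is no depth.
- bot.finish_job(): hands the job in; it is judged then, once.
The state is a dict: "clock": time; "qpos": joint angles; "joint_vel": joint speeds; "joint_efforts": joint torques, N m; "ee_pos": TCP position; "eef_rot": TCP orientation; "wrist_force": force on the tool from outside, world axes, zero at the start; "torque": the same for the moment, N m; "gripper_width": finger opening in m; "finger_force": force on a finger pad.
Only numpy, scipy, OpenCV 4.12 (cv2) and the standard library are available. Lean on these libraries where they do the work, as an engineer would, in place of code of your own. Each camera call takes 0.05 s, during which the arm holds its last target. There are 200 camera calls.

TASK

Close up the cutter chest: press its lid fully shut until the catch snaps, then dial the padlock open (counting the shackle as twelve o'clock: clockwise to two o'clock, then back anticlockwise to eleven), pull its shackle open and take the padlock off the staple so that the hasp can go over. Finish while still holding the open padlock in the gripper, dial up and level, about a hand's breadth above the staple and clear of the chest; leave the other things where they are.

Things in the scene. Friction and masses are not known exactly. Their poses are not given: they have to be found in the camera images.
- chest: plywood chest, 280 (x) x 380 (y) x 112 mm high, fixed to the bench. Origin: centre of its underside, z up, -x its front. A fixed deck 100 mm deep runs along the front of its top (x -140 to -40); behind it is the lid. Both tops are at z 112 when the lid is shut.
- lid (a joint): lid angle in rad: 0 shut, grows as its front edge rises; starts ajar and stays where it is left (stiff stays). The last 0.08 rad runs past a spring roller catch: 10 to 15 N down near the front edge takes it over the hump at 0.035 rad, and from there the catch pulls it home. Press down anywhere near the front edge, clear of the hasp.
- lid_hinge (a point): middle of the lid's hinge line, along chest y at the chest's rear (chest x 140, z 105). The lid is plywood, 14 mm thick (7 above this line, 7 below when shut), 380 mm wide, and reaches 178 mm forward from here.
- lid_edge (a point): middle of the upper front edge of the lid. The steel hasp, 36 mm wide, is hinged here and lies folded back on the lid for 75 mm, up to 6 mm proud of it; it need not be moved.
- staple (a point): foot of the steel staple at the deck's surface (chest x -78, y 0, z 112): an upright loop of 5 mm rod standing in the chest's x-z plane, 13 mm clear inside, 25 mm high. The short leg of the padlock's shackle passes through it along chest y.
- lock: steel dial padlock, 0.4 kg, lying on its back on the deck, locked onto the staple. Body 50 (x) x 52 (y) x 26 mm (z). Origin: centre of the body's underside; z up through the dial; +y towards the shackle, about along chest +y. Black marks on the body round the dial show the twelve clicks, the bold one at the shackle (twelve o'clock).
- bow (a point): crown of the shackle's bow (lock x 0, y 58, z 13 when locked). The shackle is an 8 mm rod in the plane z 13 of the lock: long leg at x -14, short leg at x +14, half-round bow. When the lock is pulled along its -y, the bow catches on the staple with the staple about 8 mm short of this point (lock y 50 when locked, 68 when fully open).
- dial: the padlock's dial, axis = lock z, origin at the lock's origin, own +y = the white pointer line. Skirt 42 mm across (lock z 26.5 to 30.5), on it a fluted grip knob 29 mm across up to z 44.5. Angle about lock z from lock +y: 0 at twelve o'clock, -60 deg at two, +30 deg at eleven. Clicks every 30 deg; turns with under 0.05 N m.
- pointer (a point): outer end of the white pointer line on the dial's skirt, 20.5 mm from its axis. The dial drags a hidden first wheel along clockwise (picked up already at the start) and leaves it behind when turned back: so stop within 6 deg of two o'clock, never well past it (whole turns would be needed to set it anew). At eleven 6 deg either way is forgiven.
- shackle (a joint): how far the shackle stands out, in m: 0 locked, 0.018 fully open. It slides with about 3 N once the combination is set, and stays where it is left; otherwise it is blocked.
- toe (a point): tip of the shackle's short leg (lock x 14, z 13): 6 mm inside the body when locked, 12 mm clear of the body's face at y 26 when fully open. With the staple's 5 mm rod in the middle of that gap (staple at lock y 32) the lock lifts straight up off the staple.
- foil_roll: roll of copper foil, 60 mm across, 8 mm high, lying on the left of the deck; a bystander
- flux_tin: small tin, 44 mm across, 21 mm high, on the right of the deck; a bystander
- pliers: running pliers with rubber handles, 170 mm long, 12 mm high, on the bench; a bystander
- cutter: brass glass cutter, 130 mm long, 18 mm high, on the bench; a bystander
- bench_brush: wooden bench brush, 260 mm long, 58 mm high, on the bench right of the chest; a bystander
- brush_jar: glass jar of brushes, 72 mm across, 150 mm high over all, on the bench left of the chest; a bystander
- offcut: offcut of amber glass, 70 x 40 x 5 mm, on the bench before the chest; a bystander
Mind the look-alikes: they are no part of the job. Of the things like the lock, leave any that is brown or red; of the rest the larger one is meant.

How it is judged:
On the way, in this order (a step that is already met when the one before it is completed fails the run):
1. the lid is pressed shut past its catch (value of joint lid below 0.015 rad), for 0.2 s.
2. the padlock is dialled and its shackle pulled open (value of joint shackle above 0.014 m), for 0.2 s.
At the end, for the whole second after the job is handed in: lid below 0.015 rad; shackle out over 14 mm; padlock held still in the fingers (over 2 N), off the chest, dial up within 0.3 rad of level, its underside 50 to 180 mm above the deck and its origin within 100 mm of the staple seen from above (value of joint lid below 0.015 rad and value of joint shackle above 0.014 m and z of lock in the frame of staple between 0.05 and 0.18 m and horizontal distance between lock and staple below 0.1 m and angle between lock's own z axis and vertical below 0.3 rad and contact force between lock and the fingers above 2 N and contact force between lock and chest below 0.1 N and linear speed of lock below 0.03 m/s); the arm keeps its last pose, push and grip.
It fails at once if another thing on the bench or the deck was shifted by more than 30 mm (distance of any of foil_roll, flux_tin, pliers, cutter, bench_brush, brush_jar, offcut from where it was at the start of the episode above 0.03 m).
It also fails if it takes over 64 s, if anything falls off the work surface, if the arm or the gripper's body presses on something with over 40 N, if the wrist force passes 120 N, or if a joint passes its speed limit or range.

## Working session

There is one attempt and no reset: what is moved stays moved. The work goes in short steps, Python scripts to look and compute and a shell command to move; the robot and the scene stay as the last step left them, time stands still between calls to the robot, and variables do not carry over. Pictures are saved under pics/ and viewed, at most 10 in all, crops included, and the job is handed in when it is done.

```bash
ls; mkdir -p pics; cat > h.py <<'E'
import numpy as np, cv2
from scipy.spatial.transform import Rotation as R
from cell import bot
def grab(n):
    s=bot.sense(); im=bot.get_image(n)
    if n=="wrist":
        T=np.eye(4);T[:3,:3]=R.from_rotvec(s["eef_rot"]).as_matrix();T[:3,3]=s["ee_pos"]
        im["pose"]=T@im["hand_eye"]
    return im
def ray(im,uv):
    d=np.array([im["k1"],0,0,0,0.]) 
    d=np.array([im["k1"],0,0,0],float)
    p=cv2.undistortPoints(np.array([[uv]],float),np.array(im["mtx"],float),d)[0,0]
    P=np.array(im["pose"]);v=P[:3,:3]@np.array([p[0],p[1],1]);return P[:3,3],v/np.linalg.norm(v)
def onz(im,uv,z):
    o,v=ray(im,uv);return o+v*(z-o[2])/v[2]
def two(a,ua,b,ub):
    o1,v1=ray(a,ua);o2,v2=ray(b,ub)
    s=np.linalg.lstsq(np.c_[v1,-v2],o2-o1,rcond=None)[0]
    p,q=o1+s[0]*v1,o2+s[1]*v2;return (p+q)/2,np.linalg.norm(p-q)
def proj(im,X):
    P=np.linalg.inv(np.array(im["pose"]))
    return cv2.projectPoints(np.array(X,float).reshape(-1,3),cv2.Rodrigues(P[:3,:3])[0],P[:3,3],np.array(im["mtx"],float),np.array([im["k1"],0,0,0],float))[0][:,0]
def save(im,f,crop=None,k=1):
    a=im["img"][:,:,::-1]
    if crop: x0,y0,x1,y1=crop;a=a[y0:y1,x0:x1]
    cv2.imwrite("pics/"+f,cv2.resize(a,None,fx=k,fy=k,interpolation=cv2.INTER_CUBIC))
E
python3 - <<'E'
from h import *
import pickle
s=bot.sense();print({k:np.round(v,3).tolist() for k,v in s.items()})
a=grab("scene");b=grab("side")
pickle.dump((a,b),open("ab.pkl","wb"))
for x in(a,b):print(np.round(x["pose"],3).tolist(),np.round(x["mtx"],1).tolist(),x["k1"])
save(a,"scene.png",k=1.4);save(b,"side.png",k=1.4)
E
```

```text
pics
{'clock': 0.0, 'qpos': [-1.364, 0.481, 1.597, -0.0, 1.065, -0.047], 'joint_vel': [-0.0, 0.001, -0.0, 0.0, 0.0, -0.001], 'joint_efforts': [-0.005, -95.065, -43.018, -0.001, 0.012, -0.0], 'ee_pos': [0.163, -0.629, 0.253], 'eef_rot': [-3.115, -0.397, 0.0], 'wrist_force': [-0.98, 0.265, -0.41], 'torque': [0.034, 0.033, 0.016], 'finger_force': 0.0, 'gripper_width': 0.085}
[[-0.839, 0.386, -0.384, 0.976], [0.544, 0.613, -0.572, 0.599], [0.015, -0.689, -0.724, 0.85], [0.0, 0.0, 0.0, 1.0]] [[424.9, 0.0, 276.9], [0.0, 424.9, 210.9], [0.0, 0.0, 1.0]] -0.006566849867015618
[[0.961, -0.198, 0.191, 0.307], [-0.275, -0.65, 0.708, -0.974], [-0.016, -0.734, -0.679, 1.008], [0.0, 0.0, 0.0, 1.0]] [[452.0, 0.0, 281.7], [0.0, 452.0, 212.0], [0.0, 0.0, 1.0]] -0.007929016325740253
```

View pics/scene.png

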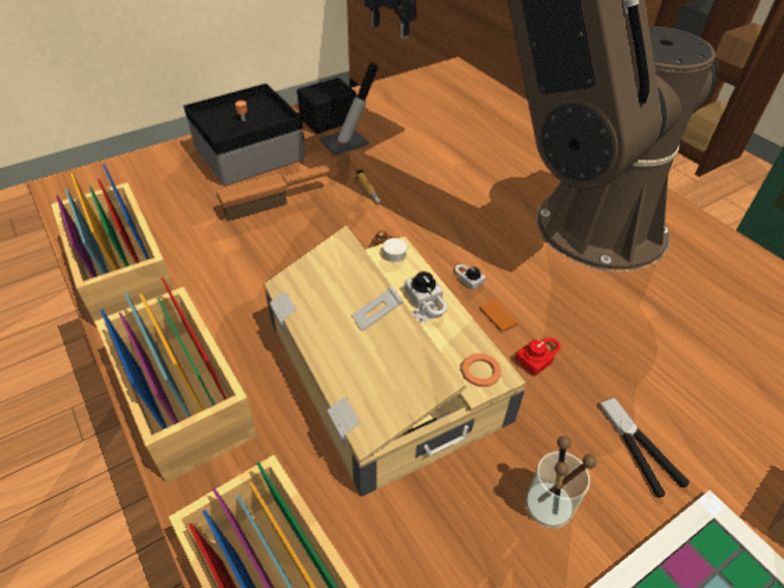

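View pics/side.png

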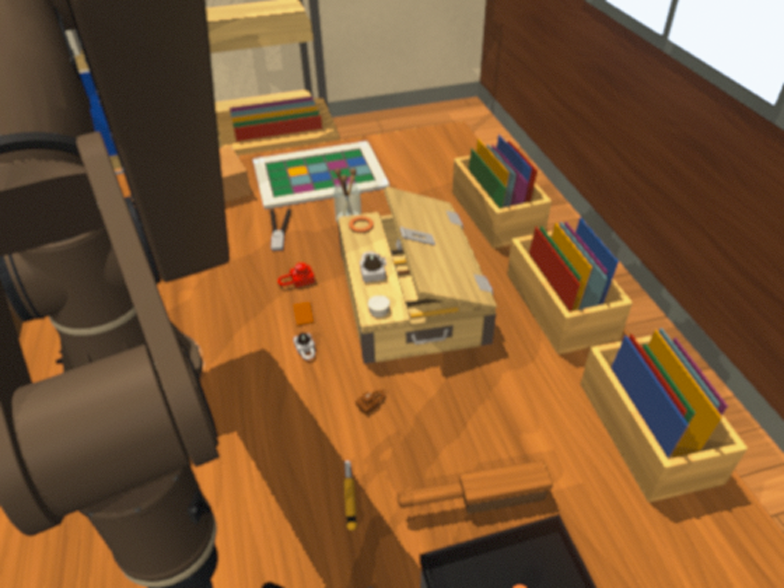

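The larger steel lock on the deck at scene (424,287) (1.4x picture) is the one meant. The look-alikes are the small steel one on the bench (471,275), the red one (538,355) and the brown one (378,240). I'll confirm this in a crop and measure the chest.

```bash
python3 - <<'E'
from h import *
import pickle
a,b=pickle.load(open("ab.pkl","rb"))
A=cv2.resize(a["img"][150:300,180:390],None,fx=3.5,fy=3.5,interpolation=cv2.INTER_CUBIC)[:,:,::-1]
cv2.imwrite("pics/crop1.png",A)
B=cv2.resize(b["img"][130:270,230:360],None,fx=4.2,fy=4.2,interpolation=cv2.INTER_CUBIC)[:,:,::-1]
cv2.imwrite("pics/crop2.png",B)
E
```

```text
(no output)
```

View pics/crop1.png

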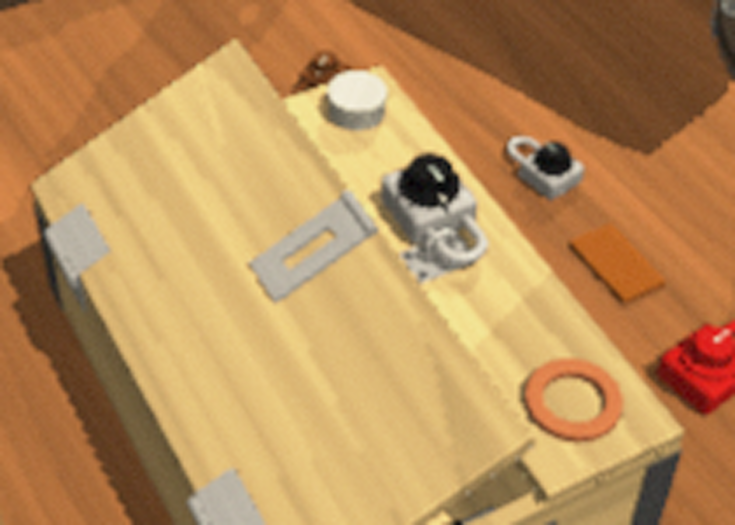

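View pics/crop2.png

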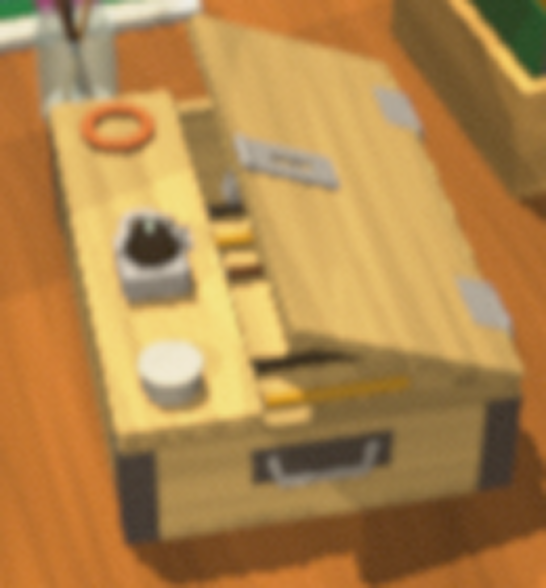

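The crop shows a steel lock with a black dial at (430,195), with its shackle on the staple. It is larger than the small steel one at (550,165) and is neither brown nor red, so it's confirmed. Next, positions from the two views.

```bash
python3 - <<'E'
from h import *
import pickle
a,b=pickle.load(open("ab.pkl","rb"))
f=lambda u,v:(180+(u+.5)/3.5-.5,150+(v+.5)/3.5-.5); g=lambda u,v:(230+(u+.5)/4.2-.5,130+(v+.5)/4.2-.5)
FL=onz(a,f(682,437),.112);FR=onz(a,f(385,68),.112)
print("scene FL,FR",FL,FR,np.linalg.norm(FL-FR))
fl=onz(b,g(50,103),.112);fr=onz(b,g(118,445),.112);print("side",fl,fr)
for n,u,v in(("FL",f(682,437),g(50,103)),("FR",f(385,68),g(118,445)),("lidL",f(535,440),g(197,15)),("lidR",f(235,40),g(287,345)),("knobtop",f(430,168),g(150,226)),):
    print(n,*two(a,u,b,v))
print("foil a",onz(a,f(573,398),.12),"tin",onz(a,f(357,85),.133))
L=(FL+fl)/2;Rr=(FR+fr)/2
print("knob top z",onz(a,f(430,168),.1565),onz(b,g(150,226),.1565))
y=(L-Rr);y[2]=0;y/=np.linalg.norm(y);x=np.array([y[1],-y[0],0]);c=(L+Rr)/2
print("yaw",np.degrees(np.arctan2(x[1],x[0])),"chest",c+.14*x,"staple",c+.062*x,"hinge",c+.28*x)
E
```

```text
scene FL,FR [0.5106097  0.28121783 0.112     ] [ 0.47222504 -0.09391029  0.112     ] 0.37708684815721444
side [0.50815015 0.27704082 0.112     ] [ 0.46937279 -0.11324401  0.112     ]
FL [0.50885709 0.28022627 0.10958153] 0.00042738180248332817
FR [ 0.46879142 -0.10291416  0.10294859] 0.005261617589260577
lidL [0.62654834 0.26766626 0.17973558] 0.007815412423536543
lidR [ 0.58563689 -0.11697276  0.1733655 ] 0.0028472370921774873
knobtop [0.53429019 0.04763644 0.15668617] 0.00019822676959642318
foil a [0.55243164 0.2273346  0.12      ] tin [ 0.51436088 -0.06940961  0.133     ]
knob top z [0.53406875 0.04750871 0.1565    ] [0.53442108 0.04779123 0.1565    ]
yaw -5.75659480353393 chest [0.6293834  0.07373372 0.112     ] staple [0.55177675 0.08155733 0.112     ] hinge [0.76867737 0.05969136 0.112     ]
```

Chest yaw is about -5.8° and the lid about 0.36 rad. The staple is near (0.552, 0.082), and the knob top at z 0.157 matches the expected 0.1565. I'll write a move-planning helper and work out the first move, to above the lid at chest (-20, +90).

```bash
cat >> h.py <<'E'
def plan(p,yaw=None):
    """p world TCP target, yaw deg of tool y axis (mod 180) -> inch numbers"""
    s=bot.sense();M=R.from_rotvec(s["eef_rot"]).as_matrix()
    d=M.T@(np.array(p)-s["ee_pos"])/0.1
    y=np.degrees(np.arctan2(M[1,1],M[0,1])); r=0
    if yaw is not None: r=-((yaw-y+90)%180-90)/360
    print("linear",np.round(d,3),"roll",round(r,4),"| now",np.round(s["ee_pos"],4),"yaw_y",round(y,2),"q1,q6",np.round(s["qpos"][[0,5]] if hasattr(s["qpos"],"shape") else [s["qpos"][0],s["qpos"][5]],2),"F",np.round(s["wrist_force"],1),"t",round(s["clock"],2),"grip",round(s["gripper_width"],4),round(s["finger_force"],1))
    print("M.T world->tool:",np.round(M.T,3).tolist(),"tilt",round(np.degrees(np.arccos(-M[2,2])),2))
E
python3 -c "
from h import *
plan([.618,.166,.253],-5.8)"
```

```text
linear [ 6.399e+00 -6.552e+00  5.000e-03] roll -0.1935 | now [ 0.1631 -0.6288  0.2528] yaw_y -75.46 q1,q6 [-1.36 -0.05] F [-0.6 -0.5 -0.4] t 0.1 grip 0.0857 0.0
M.T world->tool: [[0.968, 0.251, 0.0], [0.251, -0.968, -0.001], [-0.0, 0.001, -1.0]] tilt 0.06
```

```bash

python3 -m inch '{"linear":[[0.45,-0.45,0],[0.91,-0.94,0],[0.91,-0.94,0]],"roll":[0,0,0]}' 0 20
python3 -m inch '{"linear":[[0.45,-0.45,0],[0.91,-0.94,0],[0.91,-0.94,0]],"roll":[0,0,0]}'
python3 -m inch '{"linear":[[0.45,-0.45,0],[0.91,-0.94,0],[0.91,-0.94,0]],"roll":[0,0,0]}'
python3 -m inch '{"linear":[[0.45,-0.45,0],[0.91,-0.94,0],[0.91,-0.94,0]],"roll":[0,0,0]}'
python3 -m inch '{"linear":[[0.45,-0.45,0],[0.91,-0.94,0],[0.91,-0.94,0]],"roll":[0,0,0]}'
python3 -m inch '{"linear":[[0.45,-0.45,0],[0.91,-0.94,0],[0.91,-0.94,0]],"roll":[0,0,0]}'
python3 -c "
from h import *
plan([.618,.166,.253],-5.8)"
```

```text
clock: 0.48
ee_pos: [0.2289, -0.5118, 0.2531]
eef_rot: [-3.114, -0.401, 0.0]
wrist_force: [-0.5, 0.2, -0.5]
gripper_width: 0.032
finger_force: 0.0
clock: 0.85
ee_pos: [0.2932, -0.3989, 0.2532]
eef_rot: [-3.115, -0.402, 0.0]
wrist_force: [0.3, -0.8, 0.1]
gripper_width: -0.0001
finger_force: 0.0
clock: 1.23
ee_pos: [0.3579, -0.2857, 0.2533]
eef_rot: [-3.115, -0.403, -0.0]
wrist_force: [-0.7, -0.4, 0.3]
gripper_width: 0.0001
finger_force: 0.0
clock: 1.6
ee_pos: [0.4228, -0.1723, 0.2534]
eef_rot: [3.115, 0.403, 0.001]
wrist_force: [0.1, -0.1, 0.5]
gripper_width: 0.0004
finger_force: 0.0
clock: 1.98
ee_pos: [0.4876, -0.0588, 0.2533]
eef_rot: [3.116, 0.402, 0.001]
wrist_force: [-0.6, -0.4, 0.3]
gripper_width: -0.0001
finger_force: 0.0
clock: 2.35
ee_pos: [0.5522, 0.0547, 0.253]
eef_rot: [3.116, 0.4, 0.001]
wrist_force: [-0.9, -0.5, 0.1]
gripper_width: -0.0002
finger_force: 0.0
linear [ 0.918 -0.91   0.001] roll -0.1932 | now [0.5522 0.0547 0.253 ] yaw_y -75.36 q1,q6 [0.04 1.36] F [-0.9 -0.5  0.1] t 2.35 grip -0.0002 0.0
M.T world->tool: [[0.968, 0.253, 0.001], [0.253, -0.968, 0.0], [0.001, 0.0, -1.0]] tilt 0.05
```

```bash

python3 -m inch '{"linear":[[0.46,-0.45,0],[0.92,-0.91,0],[0.92,-0.91,0],[0.92,-0.91,0],[0.92,-0.91,0],[0.92,-0.91,0],[0.92,-0.91,0],[0.92,-0.91,0]],"roll":[-0.025,-0.05,-0.08,-0.11,-0.14,-0.17,-0.193,-0.193]}' | head -5
python3 -m inch '{"linear":[[0,0,0.2],[0,0,0.4],[0,0,0.5],[0,0,0.6],[0,0,0.7],[0,0,0.7]],"roll":[0,0,0,0,0,0]}'
python3 -c "
from h import *
plan([.618,.166,.134],-5.8)"
```

```text
clock: 3.35
ee_pos: [0.6168, 0.1626, 0.2531]
eef_rot: [2.337, 2.1, -0.001]
wrist_force: [0.8, -0.2, 0.6]
gripper_width: -0.0001
clock: 4.1
ee_pos: [0.6162, 0.165, 0.1827]
eef_rot: [-2.334, -2.102, 0.001]
wrist_force: [-0.3, -0.3, 0.2]
gripper_width: 0.0001
finger_force: 0.0
linear [0.012 0.017 0.487] roll -0.0006 | now [0.6162 0.165  0.1827] yaw_y -6.0 q1,q6 [0.21 0.32] F [-0.3 -0.3  0.2] t 4.1 grip 0.0001 0.0
M.T world->tool: [[0.105, 0.995, -0.0], [0.995, -0.105, -0.001], [-0.001, -0.0, -1.0]] tilt 0.03
```

```bash

python3 -m inch '{"linear":[[0,0,0.05],[0,0,0.1],[0,0,0.15],[0,0,0.2],[0,0,0.2]],"roll":[0,0,0,0,0]}' | grep -E "ee_pos|wrist|clock"
python3 -m inch '{"linear":[[0,0,0.05],[0,0,0.1],[0,0,0.12],[0,0,0.14],[0,0,0.14]],"roll":[0,0,0,0,0]}'| grep -E "ee_pos|wrist|clock"
python3 -m inch '{"linear":[[0,0,0.03],[0,0,0.06],[0,0,0.08],[0,0,0.1],[0,0,0.1]],"roll":[0,0,0,0,0]}'| grep -E "ee_pos|wrist|clock"
python3 - <<'E'
from h import *
a=grab("scene");save(a,"s2.png",(180,140,400,310),3.5)
E
```

```text
clock: 4.72
ee_pos: [0.6162, 0.165, 0.1628]
wrist_force: [0.5, -0.0, 0.2]
clock: 5.35
ee_pos: [0.6164, 0.165, 0.1492]
wrist_force: [-0.0, -0.4, -0.2]
clock: 5.98
ee_pos: [0.6161, 0.165, 0.1393]
wrist_force: [-0.4, 1.6, 2.1]
```

View pics/s2.png

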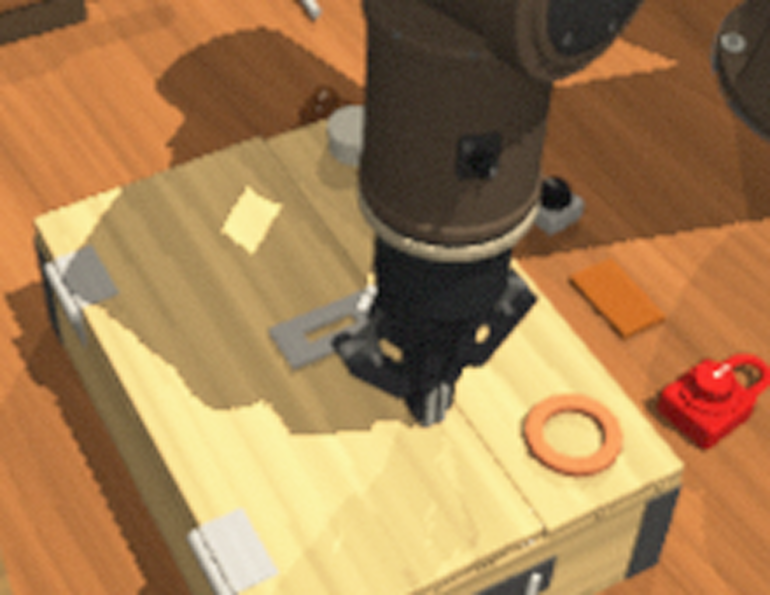

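The picture shows the fingers on the lid's front edge at (430,410). The lid is nearly down but not past the catch, so I'll press on.

```bash

python3 -m inch '{"linear":[[0,0,0.02],[0,0,0.04],[0,0,0.04]],"roll":[0,0,0]}' | grep -E "ee_pos|wrist|clock"
python3 -m inch '{"linear":[[0,0,0.02],[0,0,0.04],[0,0,0.04]],"roll":[0,0,0]}' | grep -E "ee_pos|wrist|clock"
python3 -m inch '{"linear":[[0,0,0.01],[0,0,0.02],[0,0,0.02]],"roll":[0,0,0]}' | grep -E "ee_pos|wrist|clock"
```

```text
clock: 6.4
ee_pos: [0.6164, 0.165, 0.135]
wrist_force: [0.3, -0.1, -0.4]
clock: 6.78
ee_pos: [0.6168, 0.1651, 0.1336]
wrist_force: [-11.4, -2.9, 35.9]
clock: 7.15
ee_pos: [0.6169, 0.1651, 0.1333]
wrist_force: [-19.8, -3.5, 62.9]
```

The force dropped and then met a firm stop at tip z 0.1115, so the lid has snapped shut. I'll back off, open the gripper and look at the lock with the wrist camera.

```bash

python3 -m inch '{"linear":[[0,0,-0.3],[0,0,-0.7],[0,0,-1],[-0.4,-0.2,-1],[-0.8,-0.5,-1],[-1,-0.7,-1],[-1,-0.7,-1]],"roll":[0,0,0,0,0,0,0]}' 1 | grep -E "ee_pos|wrist|clock"
python3 -m inch '{"linear":[[-0.25,0,-0.1],[-0.25,0,-0.2],[-0.25,0,-0.2]],"roll":[0,0,0]}' | grep -E "ee_pos|wrist|clock"
python3 - <<'E'
from h import *
w=grab("wrist");s=bot.sense()
print(np.round(w["hand_eye"],3).tolist(),w["mtx"][0],w["k1"],np.round(s["ee_pos"],4))
import pickle;pickle.dump(w,open("w1.pkl","wb"))
save(w,"w1.png",k=1.4)
E
```

```text
clock: 8.02
ee_pos: [0.5351, 0.0718, 0.2295]
wrist_force: [1.1, -0.3, 0.4]
clock: 8.4
ee_pos: [0.5348, 0.0486, 0.25]
wrist_force: [-0.1, 0.2, -0.0]
[[0.0, -0.963, -0.27, 0.068], [1.0, 0.0, 0.001, -0.001], [-0.001, -0.27, 0.963, -0.121], [0.0, 0.0, 0.0, 1.0]] [376.26395384   0.         281.29777929] -0.023629313806927534 [0.5344 0.0486 0.2495]
```

View pics/w1.png

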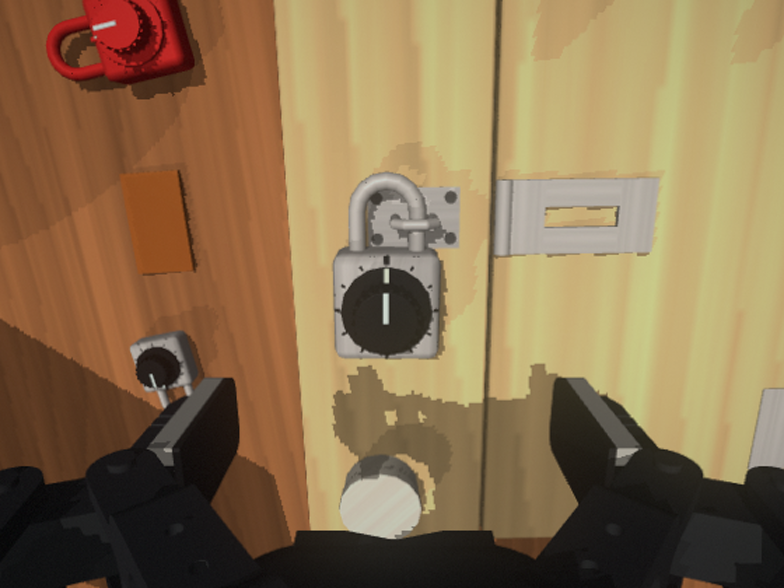

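The wrist view shows the lock's dial around (386,310), the pointer at about twelve (386,270–325), the bold mark at (386,260), the staple at (410,222) and the lid shut flush. Now the exact axis, pointer and yaw.

```bash
python3 - <<'E'
from h import *
import pickle
w=pickle.load(open("w1.pkl","rb"));I=w["img"].astype(int)
hsv=cv2.cvtColor(w["img"],cv2.COLOR_RGB2HSV)
# dial mask: dark
m=(hsv[...,2]<75).astype(np.uint8);roi=np.zeros_like(m);roi[186:258,236:316]=1;m*=roi
m=cv2.morphologyEx(m,cv2.MORPH_OPEN,np.ones((3,3)))
n,l,st,c=cv2.connectedComponentsWithStats(m);k=1+st[1:,4].argmax();print("dial",st[k],c[k])
cn=max(cv2.findContours((l==k).astype(np.uint8),0,1)[0],key=cv2.contourArea);h=cv2.convexHull(cn)
# skirt: bottom of hull is knob side? project hull at skirt z and fit circle
wh=((hsv[...,2]>150)&(cv2.fillConvexPoly(np.zeros_like(m),h,1)>0)).astype(np.uint8)
n,l2,s2,c2=cv2.connectedComponentsWithStats(wh)
for i in range(1,n):
    if s2[i,4]<4: continue
    v,u=np.where(l2==i)
    vx,vy,x0,y0=cv2.fitLine(np.c_[u,v].astype(np.float32),2,0,.01,.01).ravel();print("white",s2[i],c2[i])
    z=.1565 if c2[i][1]>207 else .1425
    t=v@[vy]*0 if False else (u-x0)*vx+(v-y0)*vy
    p,q=[onz(w,(x0+vx*tt,y0+vy*tt),z) for tt in(t.min(),t.max())]
    print(p[:2],q[:2],"ang",np.degrees(np.arctan2(*(q-p)[1::-1]))%180, np.linalg.norm(p-q))
P=np.array([onz(w,x[0],.1425)[:2] for x in h]);print("hull skirt circle",cv2.minEnclosingCircle((P*1000).astype(np.float32)))
# body left/right edges rows 186..196 (z=.138) light vs. yellow: saturation
b=((hsv[...,1]<45)&(hsv[...,2]>90)).astype(np.uint8)
L=[];Q=[]
for r in range(186,252,6):
    u=np.where(b[r,225:325])[0]+225; 
    L.append(u.min());Q.append(u.max())
print(L,Q)
E
```

```text
dial [ 244  192   64   62 2960] [275.61216216 222.36452703]
white [275 192   3  10  30] [276.  196.5]
[0.53274682 0.06447969] [0.53212355 0.05872519] ang 83.81835747710329 0.005788164074936195
white [274 210   4  21  80] [275.425  219.9125]
[0.53034635 0.04437173] [0.53174684 0.05680666] ang 83.57409027212731 0.012513541185270637
hull skirt circle ((530.524658203125, 44.409942626953125), 20.976848602294922)
[np.int64(239), np.int64(238), np.int64(238), np.int64(239), np.int64(239), np.int64(239), np.int64(240), np.int64(239), np.int64(239), np.int64(240), np.int64(240)] [np.int64(313), np.int64(313), np.int64(313), np.int64(313), np.int64(313), np.int64(312), np.int64(309), np.int64(312), np.int64(312), np.int64(312), np.int64(312)]
```

The skirt circle fits R = 20.98 mm (21 given) at (0.5305, 0.0444). The pointer is at 0°, in line with the lock's yaw of about -6.2°. The scene/side estimate is 3 mm away, so I'll aim between the two. Next: grip the knob.

```bash

python3 -m inch '{"linear":[[-0.03,-0.02,0.2],[-0.03,-0.02,0.45],[-0.03,-0.02,0.65],[-0.03,-0.02,0.77],[-0.03,-0.02,0.835],[-0.03,-0.02,0.835]],"roll":[0,0,0,0,0,0]}' 0.6 | grep -E "ee_pos|wrist|clock|width"
python3 -m inch '{"linear":[[0,0,0],[0,0,0],[0,0,0],[0,0,0],[0,0,0],[0,0,0]],"roll":[0,0,0,0,0,0]}' 0.2 20
python3 - <<'E'
from h import *
w=grab("wrist");save(w,"w2.png",k=1.4);plan([.532,.0457,.166])
E
```

```text
clock: 9.2
ee_pos: [0.5314, 0.0454, 0.1657]
wrist_force: [0.1, -0.1, 0.3]
gripper_width: 0.051
clock: 9.95
ee_pos: [0.5313, 0.0453, 0.1666]
eef_rot: [2.334, 2.102, 0.001]
wrist_force: [-4.3, -0.1, 7.3]
gripper_width: 0.0272
finger_force: 19.3
linear [0.005 0.007 0.006] roll 0 | now [0.5313 0.0453 0.1666] yaw_y -5.98 q1,q6 [0.03 0.13] F [-3.3  1.3  7.2] t 10.0 grip 0.0275 19.3
M.T world->tool: [[0.104, 0.995, 0.0], [0.995, -0.104, 0.0], [0.0, 0.0, -1.0]] tilt 0.02
```

View pics/w2.png

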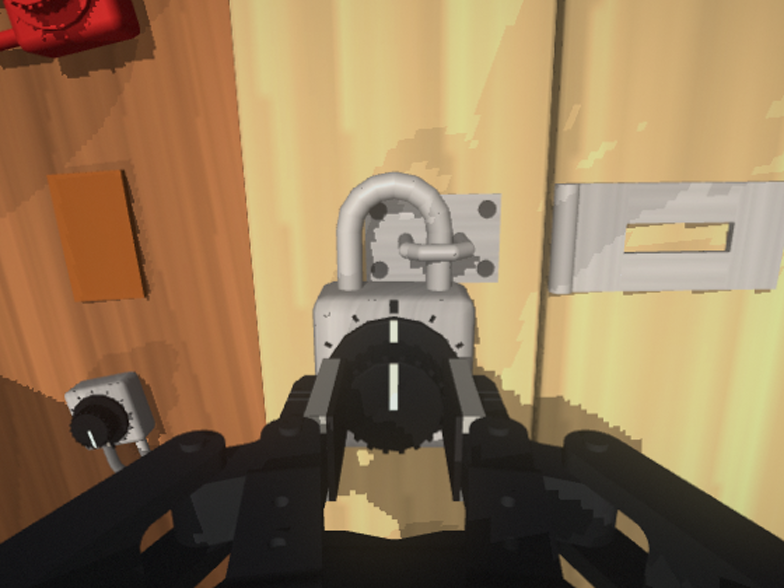

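The wrist view shows the knob at (393,400) gripped between the pads, with the pointer at (393,330) still on the bold mark. I'll relieve the 7 N push and turn clockwise 60° (positive roll), then check.

```bash

python3 -m inch '{"linear":[[0,0,-0.007],[0,0,-0.007],[0,0,-0.007],[0,0,-0.007],[0,0,-0.007],[0,0,-0.007],[0,0,-0.007],[0,0,-0.007],[0,0,-0.007],[0,0,-0.007]],"roll":[0,0.02,0.04,0.06,0.08,0.1,0.12,0.14,0.15,0.15]}' 0.2 35
cat > dial.py <<'E'
import sys
from h import *
# pointer angle relative to lock +y, from white pointer on skirt seen by wrist camera
w=grab("wrist");hsv=cv2.cvtColor(w["img"],cv2.COLOR_RGB2HSV);plan([.5313,.0453,.166])
m=((hsv[...,2]>150)&(hsv[...,1]<60)).astype(np.uint8)
n,l,s,c=cv2.connectedComponentsWithStats(m)
for i in range(1,n):
    if 15<s[i,4]<250 and 240<c[i][0]<320 and 200<c[i][1]<320:
        v,u=np.where(l==i);vx,vy,x0,y0=cv2.fitLine(np.c_[u,v].astype(np.float32),2,0,.01,.01).ravel()
        t=(u-x0)*vx+(v-y0)*vy
        for z in(.1425,.1565):
            p,q=[onz(w,(x0+vx*k,y0+vy*k),z) for k in(t.min(),t.max())]
            print(np.round(c[i]),s[i,4],"z",z,"world ang",np.round(np.degrees(np.arctan2(*(q-p)[1::-1]))%180,1),"len",np.round(np.linalg.norm(p-q),4),np.round([p[:2],q[:2]],4).tolist())
save(w,sys.argv[1],(140,100,420,340),2.4)
E
python3 dial.py w3.png
```

```text
clock: 11.25
ee_pos: [0.5317, 0.045, 0.1668]
eef_rot: [3.034, 0.814, 0.001]
wrist_force: [0.9, -2.1, 0.1]
gripper_width: 0.0267
finger_force: 35.0
linear [-0.002 -0.004  0.008] roll 0 | now [0.5317 0.0451 0.1668] yaw_y -59.89 q1,q6 [0.03 1.07] F [-0.  -2.5  1.6] t 11.3 grip 0.0267 35.1
M.T world->tool: [[0.865, 0.502, 0.001], [0.502, -0.865, 0.0], [0.001, -0.0, -1.0]] tilt 0.04
[282. 236.] 86 z 0.1425 world ang 29.5 len 0.0061 [[0.5427, 0.0514], [0.548, 0.0544]]
[282. 236.] 86 z 0.1565 world ang 29.5 len 0.0055 [[0.5473, 0.054], [0.5521, 0.0567]]
[281. 276.] 125 z 0.1425 world ang 30.3 len 0.0139 [[0.5358, 0.0474], [0.5238, 0.0404]]
[281. 276.] 125 z 0.1565 world ang 30.3 len 0.0126 [[0.541, 0.0504], [0.5302, 0.0441]]
```

View pics/w3.png

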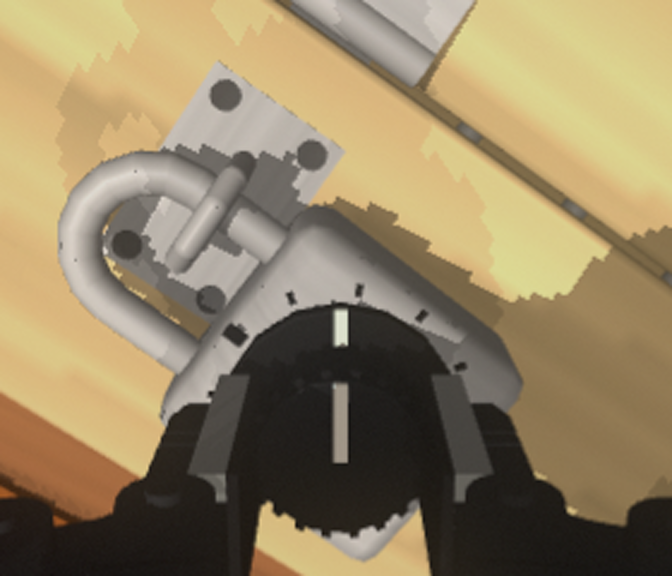

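The view shows the bold mark at (235,333), the one-o'clock mark at (291,298), two o'clock at (359,290) and the pointer at (341,325), slightly short of two. I'll put numbers on the marks relative to the axis.

```bash
cat > marks.py <<'E'
import sys,json
from h import *
# args: crop pixels of marks, pointer end & world ang -> angles about axis at mark plane .138
w=grab("wrist");ang=float(sys.argv[1]);end=np.array(json.loads(sys.argv[2]));sc=float(sys.argv[3])
ax=end-.0205*np.array([np.cos(np.radians(ang)),np.sin(np.radians(ang))]);print("axis",ax)
for u,v in json.loads(sys.argv[4]):
    p=onz(w,(140+(u+.5)/sc-.5,100+(v+.5)/sc-.5),.138)[:2]-ax
    print((u,v),"r",np.round(np.hypot(*p),4),"ang",np.round(np.degrees(np.arctan2(p[1],p[0])),1))
E
python3 marks.py 29.7 '[0.548,0.0544]' 2.4 '[[235,333],[291,298],[359,290],[421,316],[460,367]]'
```

```text
axis [0.53019305 0.0442431 ]
(235, 333) r 0.0237 ang 81.4
(291, 298) r 0.0229 ang 51.9
(359, 290) r 0.023 ang 21.7
(421, 316) r 0.023 ang -8.3
(460, 367) r 0.023 ang -38.6
```

The two-o'clock mark lies at 21.6° and the pointer at 29.7°, so 8° more is needed.

```bash

python3 -m inch '{"linear":[[0,0,0],[0,0,0],[0,0,0],[0,0,0]],"roll":[0.01,0.02,0.0225,0.0225]}' | grep -E "clock|wrist"
python3 dial.py w4.png
python3 - <<'E'
from h import *
# dark marks on body: list blobs near ring radius 23 mm at z=.138
w=grab("wrist");g=cv2.cvtColor(w["img"],cv2.COLOR_RGB2GRAY);m=(cv2.morphologyEx(g,cv2.MORPH_BLACKHAT,np.ones((9,9)))>35).astype(np.uint8)
n,l,s,c=cv2.connectedComponentsWithStats(m);ax=np.array([.5302,.0442])
for i in range(1,n):
    p=onz(w,c[i],.138)[:2]-ax
    if s[i,4]<60 and .0215<np.hypot(*p)<.0250: print(np.round(c[i]),s[i,4],round(np.hypot(*p),4),"ang",np.round(np.degrees(np.arctan2(p[1],p[0])),1))
E
```

```text
clock: 11.85
wrist_force: [0.8, -3.5, 5.7]
linear [-0.003 -0.003  0.007] roll 0 | now [0.5317 0.0451 0.1667] yaw_y -67.99 q1,q6 [0.03 1.21] F [-0.4 -3.8  4.7] t 11.9 grip 0.0265 35.5
M.T world->tool: [[0.927, 0.375, 0.001], [0.375, -0.927, 0.0], [0.001, -0.0, -1.0]] tilt 0.04
[282. 235.] 69 z 0.1425 world ang 19.0 len 0.0062 [[0.5436, 0.0497], [0.5494, 0.0518]]
[282. 235.] 69 z 0.1565 world ang 19.0 len 0.0056 [[0.5484, 0.0517], [0.5537, 0.0536]]
[282. 276.] 124 z 0.1425 world ang 22.0 len 0.0139 [[0.5362, 0.0467], [0.5233, 0.0415]]
[282. 276.] 124 z 0.1565 world ang 22.0 len 0.0125 [[0.5418, 0.049], [0.5302, 0.0443]]
[282. 220.] 18 0.0228 ang 21.7
[254. 227.] 22 0.0229 ang 52.2
[309. 227.] 17 0.023 ang -8.1
[246. 237.] 4 0.0215 ang 65.8
[240. 239.] 2 0.0228 ang 72.1
[329. 246.] 16 0.023 ang -38.3
[337. 269.] 1 0.024 ang -66.1
[256. 314.] 5 0.0243 ang 173.5
[307. 314.] 5 0.0243 ang -129.7
```

The pointer is at about 22° and the two-o'clock mark at 21.8°, so that is spot on. Now back anticlockwise 90°.

```bash

python3 -m inch '{"linear":[[0,0,0],[0,0,0],[0,0,0],[0,0,0],[0,0,0],[0,0,0],[0,0,0],[0,0,0]],"roll":[-0.02,-0.04,-0.06,-0.08,-0.1,-0.12,-0.14,-0.14]}' | grep -E "clock|wrist"
python3 -m inch '{"linear":[[0,0,0],[0,0,0],[0,0,0],[0,0,0],[0,0,0],[0,0,0],[0,0,0]],"roll":[-0.02,-0.04,-0.06,-0.08,-0.1,-0.11,-0.11]}' | grep -E "clock|wrist"
python3 dial.py w5.png
cat > ring.py <<'E'
from h import *
w=grab("wrist");g=cv2.cvtColor(w["img"],cv2.COLOR_RGB2GRAY);m=(cv2.morphologyEx(g,cv2.MORPH_BLACKHAT,np.ones((9,9)))>35).astype(np.uint8)
n,l,s,c=cv2.connectedComponentsWithStats(m);ax=np.array([.5302,.0442])
for i in range(1,n):
    p=onz(w,c[i],.138)[:2]-ax
    if 8<s[i,4]<60 and .0205<np.hypot(*p)<.0260: print(np.round(c[i]),s[i,4],round(np.hypot(*p),4),"ang",np.round(np.degrees(np.arctan2(p[1],p[0])),1))
E
python3 ring.py
```

```text
clock: 12.95
wrist_force: [-0.6, -1.2, 7.7]
clock: 13.82
wrist_force: [-3.6, -2.1, 8.0]
linear [-0.001  0.001  0.007] roll 0 | now [0.5311 0.0454 0.1667] yaw_y 22.0 q1,q6 [ 0.03 -0.36] F [-2.1 -1.2  7.6] t 13.88 grip 0.0265 35.8
M.T world->tool: [[-0.375, 0.927, 0.0], [0.927, 0.375, -0.0], [-0.0, 0.0, -1.0]] tilt 0.02
[281. 236.] 79 z 0.1425 world ang 111.5 len 0.0065 [[0.5254, 0.0571], [0.523, 0.0632]]
[281. 236.] 79 z 0.1565 world ang 111.5 len 0.0059 [[0.5234, 0.0621], [0.5212, 0.0676]]
[281. 276.] 165 z 0.1425 world ang 112.1 len 0.0148 [[0.5281, 0.0506], [0.5337, 0.0368]]
[281. 276.] 165 z 0.1565 world ang 112.1 len 0.0134 [[0.5259, 0.0561], [0.5309, 0.0437]]
[281. 220.] 18 0.0226 ang 110.9
[254. 227.] 22 0.0224 ang 141.5
[328. 246.] 22 0.0232 ang 50.3
[224. 269.] 15 0.0244 ang -159.0
[297. 320.] 11 0.0258 ang -50.3
[275. 322.] 11 0.0259 ang -73.2
```

The pointer is at 111.8° and the eleven mark at about 111°, so the combination is set. Now release, rise, check the body's yaw, and regrip on the body sides.

```bash

python3 -m inch '{"linear":[[0,0,0],[0,0,0],[0,0,-0.2],[-0.01,-0.01,-0.6],[-0.01,-0.01,-0.6],[-0.01,-0.01,-0.6],[-0.01,-0.01,-0.6]],"roll":[0,0,0,0.025,0.05,0.085,0.085]}' 0.75 | grep -E "clock|wrist|width"
python3 dial.py w6.png; python3 ring.py
```

```text
clock: 14.8
wrist_force: [-0.0, 0.1, 0.1]
gripper_width: 0.0641
linear [0.014 0.004 0.604] roll 0 | now [0.5307 0.044  0.2264] yaw_y -8.65 q1,q6 [0.03 0.18] F [ 0.1 -0.3 -1.6] t 14.85 grip 0.064 0.0
M.T world->tool: [[0.15, 0.989, 0.0], [0.989, -0.15, -0.0], [-0.0, 0.0, -1.0]] tilt 0.02
[266. 202.] 39 z 0.1425 world ang 111.9 len 0.0064 [[0.5228, 0.0633], [0.5252, 0.0573]]
[266. 202.] 39 z 0.1565 world ang 111.9 len 0.006 [[0.524, 0.0665], [0.5262, 0.061]]
[276. 226.] 92 z 0.1425 world ang 112.5 len 0.0145 [[0.5245, 0.0521], [0.53, 0.0388]]
[276. 226.] 92 z 0.1565 world ang 112.5 len 0.0135 [[0.5255, 0.0562], [0.5307, 0.0437]]
[282. 186.] 41 0.0236 ang 80.5
[302. 192.] 12 0.0231 ang 51.0
[247. 207.] 13 0.0226 ang 141.7
[316. 206.] 10 0.0233 ang 21.0
```

View pics/w6.png

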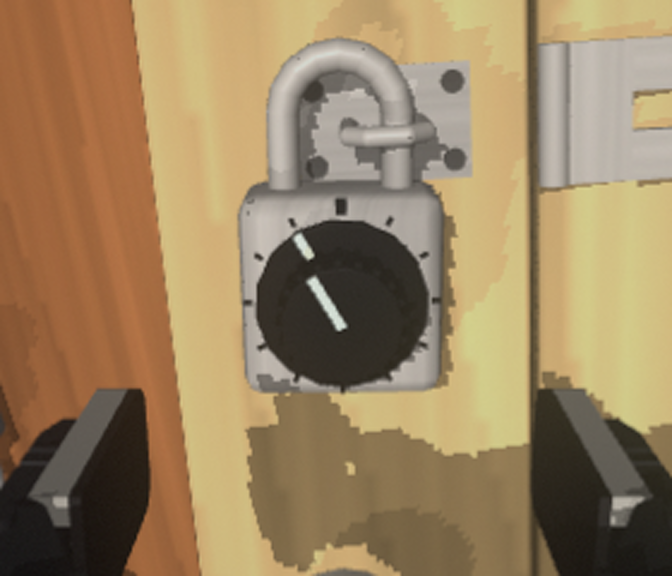

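The view shows the pointer at (297,243), on the eleven mark (292,222). The staple top is at (390,132), inside the shackle. I'll work out the staple's lock coordinates, then descend and grip the body.

```bash

python3 - <<'E'
from h import *
w=grab("wrist")
for u,v,z in((350,132,.1345),(428,132,.1345),(338,42,.125),(390,165,.112)):
    p=onz(w,(140+(u+.5)/2.4-.5,100+(v+.5)/2.4-.5),z); d=p[:2]-[.5302,.0442]
    t=np.radians(-9.2);print((u,v),np.round(p,4),"lock xy",np.round([d@[np.cos(t),np.sin(t)],d@[-np.sin(t),np.cos(t)]],4))
E
python3 -m inch '{"linear":[[0,0,0.25],[0,0,0.5],[0,0,0.7],[0,0,0.82],[0,0,0.89],[0,0,0.89]],"roll":[0,0,0,0,0,0]}' 0.85 | grep -E "clock|wrist|width|ee_pos"
python3 -m inch '{"linear":[[0,0,0],[0,0,0],[0,0,0],[0,0,0],[0,0,0],[0,0,0]],"roll":[0,0,0,0,0,0]}' 0.4 40
python3 -c "
from h import *
plan([.53,.045,.137])"
```

```text
(350, 132) [0.5385 0.084  0.1345] lock xy [0.0019 0.0406]
(428, 132) [0.5567 0.0813 0.1345] lock xy [0.0202 0.0409]
(338, 42) [0.5387 0.1046 0.125 ] lock xy [-0.0012  0.061 ]
(390, 165) [0.5475 0.071  0.112 ] lock xy [0.0128 0.0292]
clock: 15.7
ee_pos: [0.5308, 0.0439, 0.1374]
wrist_force: [-0.3, -0.8, 0.4]
gripper_width: 0.0724
clock: 16.45
ee_pos: [0.5311, 0.044, 0.1383]
eef_rot: [2.382, 2.047, 0.001]
wrist_force: [-1.7, 1.2, 6.2]
gripper_width: 0.0494
finger_force: 42.0
linear [ 0.008 -0.013  0.013] roll 0 | now [0.5311 0.044  0.1383] yaw_y -8.66 q1,q6 [0.03 0.18] F [-1.7  1.2  6.2] t 16.45 grip 0.0494 42.0
M.T world->tool: [[0.151, 0.989, 0.0], [0.989, -0.151, 0.001], [0.001, 0.0, -1.0]] tilt 0.06
```

Gripped at 49 mm, with the staple at about lock y 41. The pull along tool -x should be about 9 mm of slack plus 18 mm of slide.

```bash

python3 -m inch '{"linear":[[-0.03,0,-0.01],[-0.06,0,-0.01],[-0.09,0,-0.01],[-0.12,0,-0.01],[-0.12,0,-0.01]],"roll":[0,0,0,0,0]}' | grep -E "clock|wrist|ee_pos|finger"
python3 -m inch '{"linear":[[-0.02,0,0],[-0.04,0,0],[-0.06,0,0],[-0.06,0,0]],"roll":[0,0,0,0]}' | grep -E "clock|wrist|ee_pos|finger"
python3 -m inch '{"linear":[[-0.02,0,0],[-0.04,0,0],[-0.06,0,0],[-0.06,0,0]],"roll":[0,0,0,0]}' | grep -E "clock|wrist|ee_pos|finger"
```

```text
clock: 17.08
ee_pos: [0.529, 0.0319, 0.1385]
wrist_force: [0.6, -0.3, -2.8]
finger_force: 42.1
clock: 17.58
ee_pos: [0.5281, 0.026, 0.1385]
wrist_force: [0.5, 1.1, -4.8]
finger_force: 42.1
clock: 18.08
ee_pos: [0.5272, 0.02, 0.1385]
wrist_force: [0.9, 1.9, -4.3]
finger_force: 42.1
```

```bash

python3 -m inch '{"linear":[[-0.015,0,0],[-0.03,0,0],[-0.03,0,0]],"roll":[0,0,0]}' | grep -E "clock|wrist|ee_pos|finger"
python3 -m inch '{"linear":[[-0.01,0,0],[-0.02,0,0],[-0.02,0,0]],"roll":[0,0,0]}' | grep -E "clock|wrist|ee_pos|finger"
python3 - <<'E'
from h import *
w=grab("wrist");save(w,"w7.png",(140,50,420,340),2);plan([.53,.045,.137])
E
```

```text
clock: 18.45
ee_pos: [0.5268, 0.0171, 0.1385]
wrist_force: [0.8, 2.3, -4.6]
finger_force: 42.1
clock: 18.82
ee_pos: [0.5265, 0.0152, 0.1385]
wrist_force: [1.1, 1.3, -4.5]
finger_force: 42.1
linear [ 0.3   -0.01   0.015] roll 0 | now [0.5265 0.0152 0.1385] yaw_y -8.68 q1,q6 [-0.03  0.12] F [ 0.6  2.1 -3.2] t 18.88 grip 0.0492 42.1
M.T world->tool: [[0.151, 0.989, -0.0], [0.989, -0.151, 0.0], [0.0, -0.0, -1.0]] tilt 0.0
```

View pics/w7.png

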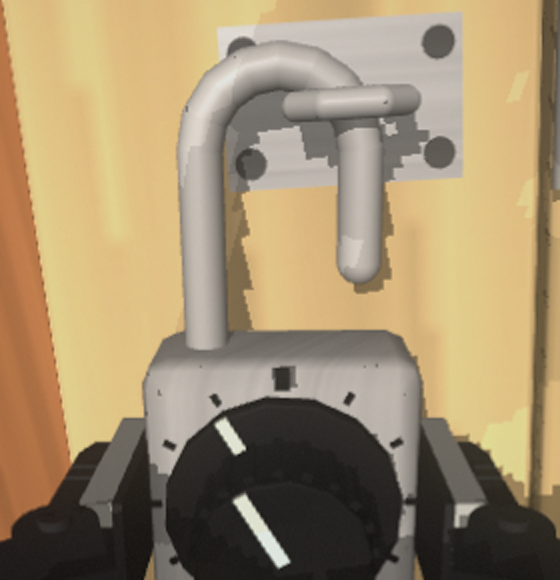

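The shackle has slid out: the toe is at (360,278), clear of the body face at (280,335), and the staple is at the bow (350,100). I'll measure the gap to the staple.

```bash

python3 - <<'E'
from h import *
w=grab("wrist");s=bot.sense();M=R.from_rotvec(s["eef_rot"]).as_matrix()
for n,u,v,z in(("toe",360,282,.127),("faceedge_top",280,333,.136),("bow_outer",270,42,.127),("stapleL",287,104,.1345),("stapleR",418,98,.1345)):
    p=onz(w,(140+(u+.5)/2-.5,50+(v+.5)/2-.5),z);print(n,np.round(p,4),"tool mm",np.round(1000*(M.T@(p-s["ee_pos"])),1))
E
```

```text
toe [0.5453 0.0508 0.127 ] tool mm [38.  13.3 11.5]
faceedge_top [0.53   0.0461 0.136 ] tool mm [31.  -1.2  2.5]
bow_outer [0.5356 0.0937 0.127 ] tool mm [78.9 -2.8 11.5]
stapleL [0.5368 0.0834 0.1345] tool mm [68.9 -0.   4. ]
stapleR [0.5577 0.0811 0.1345] tool mm [69.9 21.   4. ]
```

The toe stands at tool x 38 and the face at 26, so the gap is 12 mm and fully open. The staple is at about 68–69. Next: move +36.5 mm along tool x so the staple sits at lock y 32, then lift carefully.

```bash

python3 -m inch '{"linear":[[0.06,-0.01,0],[0.12,-0.015,0],[0.18,-0.015,0],[0.24,-0.015,0],[0.3,-0.015,0],[0.34,-0.015,0],[0.365,-0.015,0],[0.365,-0.015,0]],"roll":[0,0,0,0,0,0,0,0]}' - 50 | grep -E "clock|wrist|ee_pos|finger"
python3 - <<'E'
from h import *
w=grab("wrist");s=bot.sense();M=R.from_rotvec(s["eef_rot"]).as_matrix();plan(s["ee_pos"])
# predicted toe and staple in image; measure staple via known: project staple top bar ends at world
T=lambda x,y,z:np.array(s["ee_pos"])+M@np.array([x,y,z])
X=[[.5368,.0834,.1345],[.5577,.0811,.1345],T(.038,.0133,.0115)]
q=proj(w,X);print(np.round(q,1))
g=cv2.cvtColor(w["img"],cv2.COLOR_RGB2HSV)
save(w,"w8.png",(140,50,420,340),2)
# column profile through staple bar mid (rows): value/sat
u=int(q[:2,0].mean())
for r in range(int(q[:2,1].mean())-12,int(q[:2,1].mean())+34,2):print(r,g[r,u-6:u+12:6,1:].tolist())
E
```

```text
clock: 19.92
ee_pos: [0.5305, 0.0517, 0.1385]
wrist_force: [0.0, 0.8, -3.3]
finger_force: 56.7
linear [0. 0. 0.] roll 0 | now [0.5305 0.0516 0.1385] yaw_y -8.67 q1,q6 [0.04 0.19] F [-0.7 -0.  -4. ] t 19.98 grip 0.0489 56.7
M.T world->tool: [[0.151, 0.989, -0.0], [0.989, -0.151, -0.0], [-0.0, -0.0, -1.0]] tilt 0.0
[[287.4 211.7]
 [348.1 209.2]
 [319.8 191.2]]
198 [[20, 190], [19, 190], [19, 190]]
200 [[19, 187], [20, 187], [20, 187]]
202 [[19, 185], [19, 185], [19, 185]]
204 [[20, 179], [19, 175], [20, 176]]
206 [[19, 144], [18, 152], [19, 160]]
208 [[20, 178], [21, 183], [19, 187]]
210 [[18, 198], [20, 203], [20, 208]]
212 [[18, 216], [18, 213], [18, 211]]
214 [[18, 195], [20, 190], [19, 186]]
216 [[19, 172], [20, 167], [20, 163]]
218 [[19, 136], [18, 126], [22, 117]]
220 [[20, 89], [17, 89], [21, 111]]
222 [[18, 112], [20, 112], [20, 115]]
224 [[20, 115], [20, 116], [19, 118]]
226 [[19, 119], [21, 120], [19, 121]]
228 [[18, 128], [20, 130], [19, 132]]
230 [[21, 146], [21, 148], [19, 148]]
232 [[19, 162], [19, 162], [20, 164]]
234 [[19, 177], [21, 178], [20, 178]]
236 [[20, 182], [20, 182], [20, 180]]
238 [[20, 183], [19, 184], [18, 180]]
240 [[19, 185], [21, 186], [20, 181]]
242 [[19, 186], [19, 187], [20, 181]]
```

The staple bar now sits at tool x of about 32.3, mid-gap. Lifting gently.

```bash

python3 -m inch '{"linear":[[0,0,-0.03],[0,0,-0.06],[0,0,-0.06]],"roll":[0,0,0]}' | grep -E "clock|wrist|ee_pos|finger"
python3 -m inch '{"linear":[[0,0,-0.04],[0,0,-0.08],[0,0,-0.08]],"roll":[0,0,0]}' | grep -E "clock|wrist|ee_pos|finger"
python3 -m inch '{"linear":[[0,0,-0.05],[0,0,-0.1],[0,0,-0.1]],"roll":[0,0,0]}' | grep -E "clock|wrist|ee_pos|finger"
```

```text
clock: 20.35
ee_pos: [0.5307, 0.0515, 0.1449]
wrist_force: [-0.6, -0.3, -3.5]
finger_force: 56.7
clock: 20.72
ee_pos: [0.5307, 0.0516, 0.1529]
wrist_force: [-0.1, -0.4, -4.1]
finger_force: 56.7
clock: 21.1
ee_pos: [0.5308, 0.0516, 0.163]
wrist_force: [-0.3, -0.1, -4.3]
finger_force: 56.8
```

```bash

python3 -m inch '{"linear":[[0,0,-0.2],[0,0,-0.45],[0,0,-0.65],[0,0,-0.75],[0,0,-0.75],[0,0,-0.75],[0,0,-0.75]],"roll":[0,0,0,0,0,0,0]}' | grep -E "clock|wrist|ee_pos|finger"
python3 - <<'E'
from h import *
w=grab("wrist");s=bot.sense();plan(s["ee_pos"])
g=cv2.cvtColor(w["img"],cv2.COLOR_RGB2HSV);M=R.from_rotvec(s["eef_rot"]).as_matrix()
# steel (grey) mask along the short-leg column and the pointer angle: same in tool frame as before?
m=(g[...,1]<35).astype(np.uint8)
print("short leg col 320 rows grey:",[r for r in range(90,240) if m[r,320]][::4])
print("long leg col 242 rows grey:",[r for r in range(60,240) if m[r,242]][::8])
print("bow col 275 rows:",[r for r in range(40,240) if m[r,275]][::4])
E
```

```text
clock: 21.98
ee_pos: [0.5301, 0.0516, 0.2367]
wrist_force: [-0.3, -0.5, -3.8]
finger_force: 56.9
linear [0. 0. 0.] roll 0 | now [0.5302 0.0516 0.2368] yaw_y -8.68 q1,q6 [0.04 0.19] F [ 0.8  0.7 -3.7] t 22.02 grip 0.0489 56.9
M.T world->tool: [[0.151, 0.989, -0.0], [0.989, -0.151, -0.001], [-0.001, -0.0, -1.0]] tilt 0.06
short leg col 320 rows grey: [93, 97, 101, 105, 109, 113, 117, 121, 125, 129, 133, 137, 141, 145, 149, 153, 157, 161, 165, 169, 173, 177, 181, 185, 189, 217, 221, 225, 229, 233, 237]
long leg col 242 rows grey: [87, 95, 103, 111, 119, 127, 135, 143, 151, 159, 167, 175, 183, 191, 199, 207, 215, 223, 231, 239]
bow col 275 rows: [72, 76, 80, 84, 88, 92, 141, 145, 149, 153, 157, 161, 165, 169, 173, 177, 181, 216, 220, 224, 228, 232, 236]
```

The lock is held level and its underside is about 98 mm above the deck. The toe is unchanged (row ~190) with a clear gap to the body, and the wrist force is just the lock's weight. Handing in.

```bash
python3 -c "
from cell import bot
print(bot.finish_job())"
```

```text
the job is handed in; nothing more can be done
None
```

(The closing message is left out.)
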